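# Clear the gateway of the sleeve hopper and latch its gate

### The job

One of the wooden sleeves is standing in the gateway of the plywood hopper and keeps its gate from closing. Stand that sleeve upright inside the hopper, clear of the gateway, with the other two left standing upright inside as well, then push the sliding gate fully shut until the spring catch clicks in behind it. Leave the nail tin, the oak block and the block plane where they are.

Things in the scene. Friction and masses are not known exactly. Their poses are not given: they have to be found in the camera images.
- hopper: open-topped plywood bin with a sliding gate across its front, fixed to the bench. Origin: underside, below the middle of the bin; z up, -x is the front with the gateway (towards the robot), +y its left. To the right (-y) of the bin a base with a low fence, reaching to y = -225 mm, carries the open gate. Bin walls 8 to 10 mm thick, tops at z = 86 mm.
- bin_floor (a point): centre of the bin's level floor, 12 mm above the bench; axes are the hopper's. Inside, the bin spans x -72 to 70 and y -85 to 85 mm from here.
- gateway (a point): middle of the gateway, on its sill (level with the bin's floor), in the plane of the gate; 88 mm in front (-x) of bin_floor. The gateway is a gap in the front wall 65 mm to either side (y), open to the top. The gate runs along y, 6 mm to either side of this plane, to a wooden end stop at y = 80. The sill reaches 30 mm forward.
- gate (a joint): how far the gate is open, m along the hopper's -y: 0 = at the end stop, fully shut; 0.10 to 0.13 at the start. It slides stiffly (5 to 8 N with the catch rubbing on it) and stays where it is left. The gate is a wooden board 12 mm thick, 150 mm long, top at z = 90 mm; pushing it to +y closes it.
- gate_handle (a point): centre of the upright wooden handle block on top of the gate: 34 mm along the hopper's x, 24 mm along its y, from z = 90 to 145 mm (this point at z = 118). It may be pushed on its -y side or grasped from above. Its axes are the hopper's. With the gate shut it lies at x = -88, y = -35 mm in the hopper's frame.
- catch (a joint): how far the catch's spring bolt is held back, m: 0 = sprung out behind the gate's end (latched); about 0.0115 while it rubs on the front face of the open gate. It springs out by itself (2 to 4 N) in the last 2 to 3 mm of the gate's travel, after which the gate cannot slide open. It need not be touched.
- catch_knob (a point): front end of the small steel knob on the catch bolt, 36 mm above the bench; it springs 11 mm inwards (to the hopper's +x) when the catch clicks. The steel catch housing, 58 mm high, stands behind it in front of the gate, at x = -126 to -97, y = -100 to -70 mm in the hopper's frame.
- sleeve_tall: turned wooden sleeve, reel-shaped with a flange at each end, 70 mm tall, 42 mm across the flanges, about 50 g. Origin: centre of its underside; z runs up its axis. At the start one of the three sleeves stands in the gateway, the other two stand near the back wall inside the bin; which is which varies.
- sleeve_mid: turned wooden sleeve, reel-shaped with a flange at each end, 55 mm tall, 38 mm across the flanges, about 50 g. Origin: centre of its underside; z runs up its axis. At the start one of the three sleeves stands in the gateway, the other two stand near the back wall inside the bin; which is which varies.
- sleeve_short: turned wooden sleeve, reel-shaped with a flange at each end, 40 mm tall, 44 mm across the flanges, about 50 g. Origin: centre of its underside; z runs up its axis. At the start one of the three sleeves stands in the gateway, the other two stand near the back wall inside the bin; which is which varies.
- nail_tin: open grey metal tin with nails, 66 mm across, 75 mm tall, standing behind and right of the hopper. A bystander. Origin: centre of its underside.
- oak_block: plain oak block 109 x 190 x 45 mm lying left of the hopper. A bystander. Origin: centre of its underside.
- block_plane: dark metal block plane 92 x 155 x 59 mm lying right of the hopper. A bystander. Origin: centre of its underside.

How it is judged:
By the outcome, as a careful person would: the job done as asked, in the order asked, and still so for the second after the job is handed in, with the robot touching nothing.
It also fails if it takes over 42 s, if anything falls off the work surface, if the arm or the gripper's body presses on something with over 40 N, if the wrist force passes 120 N, or if a joint passes its speed limit or range.

### The arm

A 6-joint arm with a two-finger parallel gripper is mounted at the origin on a cart in front of the work surface, level with it; the furniture and walls round the work are solid. World frame = base frame: x ahead of the robot, y to its left, z up, the work surface at z = 0. Lengths are in m, angles in rad, forces in N, time in s.
With the tool pointing down it reaches from about 0.375 to 0.975 m from the base axis. Payload 3.8 kg.
Tool frame: the origin (TCP) lies at the very end of the fingers, on their centre line; the grasp point (between the pads) lies 19 mm behind it (bot.pinch_z is the distance from the TCP to the grasp point, in m); x points along the fingers, y is the direction in which the jaws open and shut, and the axes are right-handed (so a half turn about x gives the same grasp; the last joint's range is limited). The gripper opens to 85 mm and grips with 20 to 120 N. Pads are 22 mm wide; open, the fingers measure 114 mm over their backs; the gripper's body (76 mm by 85 mm) begins 54 mm behind the grasp point. The pads swing forward as they close: fully open they stand 13 mm farther back than shut.
Start: joints at [-1.266, 0.264, 1.604, -0, 1.274, -0.037], TCP at [0.226, -0.636, 0.231] pointing down, gripper open.
Joint ranges: [-2.63, 2.63], [-0.94, 2.18], [0.31, 2.57], [-1.31, 4.45], [0, 2.66], [-2.55, 2.55]. Speed limits (rad/s): [2.57, 2.57, 3.14, 3.14, 3.14, 3.14].

### API

Orientations are given as a rotation vector (axis times angle).
In Python, from workcell import monitor, imaging, finish_job, bot gives the robot as it stands.
- The arm moves only by the tool jog_arm, never from a script. Its argument "rows" is a list of rows, each a list of 7 numbers: the shift along the tool's x, y, z in m, then the turn, a rotation vector about the tool's x, y, z in rad, then the opening in per cent of the stroke, from 0 (shut) to 100 (fully open). A call has 1 to 20 rows; each row is the pose to reach, as a shift and turn from the pose measured when the call began, along the tool's axes at that moment; what a row does not reach only later rows make up. A row lasts 1/10 s, in which the tool goes at most 50 mm and 8.59 degrees, less where a joint would pass 70% of its speed; a pose out of reach is approached as far as the arm can. A call with a gripper value outside its range is refused whole. The fingers move at their own pace and stop on an object; "force" is the grip in N (left out, the last holds). Time passes only in rows, so rows that repeat a pose let the fingers close. It gives the time, the measured TCP pose, the force and the opening at its end, in the units of the state.
- monitor.read_state(): the state, without advancing time (a new reading comes with each control period).
- imaging.read_camera(name): name is "scene" or "top" or "wrist"; returns the picture (400x640x3 uint8, blue, green, red); there is no depth.
- imaging.camera_params(name): a dict with "fx", "fy", "cx", "cy" (pixels), "k1" (the pictures are not rectified: a ray, as slopes to the right and down, at radius r is drawn at 1 + k1 r^2 times it, then the intrinsics apply), "T" (4x4, takes a point from camera to world coordinates); the wrist camera has in their place "T_tool_cam" (4x4, takes a point from camera to tool coordinates, whose origin is the TCP and whose axes are the tool frame's). Camera axes: x right, y down, z forward; pixel columns grow to the right and rows downward; lengths in m; the calibration is good to about 2 mm. A picture is of the moment at which its call begins: read the wrist's pose just before it. camera_params takes no time and is no camera call.
- finish_job(): hands the job in, once; it reports no verdict.
The state is a dict: "time": time; "q": joint angles; "joint_vel": joint speeds; "joint_torque": joint torques, N m; "tool_pos": TCP position; "tcp_rot": TCP orientation; "wrist_force": force on the tool from outside, world axes, zero at the start; "torque": the same for the moment, N m; "width": opening from 0.0 (shut) to 1.0 (fully open).
Only numpy, scipy, OpenCV 4.12 (cv2) and the standard library are available. Lean on these libraries where they do the work, as an engineer would, in place of code of your own. Each camera call takes 0.05 s, during which the arm holds its last target. There are 200 camera calls.

## Working session

There is one attempt and no reset: what is moved stays moved. The work goes in short steps, Python scripts to look and compute and a tool call to move; the robot and the scene stay as the last step left them, time stands still between calls to the robot, and variables do not carry over. Pictures are saved under pics/ and viewed, about 8 in all and at most 12, crops included, and the job is handed in when it is done.

Besides the shell and the picture viewer there is one more tool, called after "Emit:" as name(argument=value, ...), one argument or row to a line, values as JSON. jog_arm: Moves the arm, as the interface text tells. Its arguments: {"type":"object","properties":{"rows":{"type":"array","items":{"type":"array","items":{"type":"number"}}},"force":{"type":"number"}},"required":["rows"]}

```bash
mkdir -p pics; cat > h.py <<'E'
import numpy as np, cv2
from scipy.spatial.transform import Rotation as R
from workcell import monitor, imaging, bot
def K(p): return np.array([[p['fx'],0,p['cx']],[0,p['fy'],p['cy']],[0,0,1.]]), np.array([p['k1'],0,0,0,0.])
def camT(name,s=None):
    p=imaging.camera_params(name)
    if 'T' in p: return p,np.array(p['T'])
    T=np.eye(4);T[:3,:3]=R.from_rotvec(s['tcp_rot']).as_matrix();T[:3,3]=s['tool_pos']
    return p,T@np.array(p['T_tool_cam'])
def cast(name,px,z,s=None):
    p,T=camT(name,s);k,d=K(p)
    u=cv2.undistortPoints(np.array(px,float).reshape(-1,1,2),k,d).reshape(-1,2)
    r=np.c_[u,np.ones(len(u))]@T[:3,:3].T
    return T[:3,3]+r*((np.asarray(z)-T[2,3])/r[:,2])[:,None]
def proj(name,P,s=None):
    p,T=camT(name,s);k,d=K(p);Ti=np.linalg.inv(T)
    return cv2.projectPoints(np.array(P,float).reshape(-1,1,3),cv2.Rodrigues(Ti[:3,:3])[0],Ti[:3,3],k,d)[0].reshape(-1,2)
E
python3 - <<'E'
from h import *
s=monitor.read_state();print(s)
for n in ('scene','top'):
    cv2.imwrite(f'pics/{n}0.png',imaging.read_camera(n)); print(n,imaging.camera_params(n))
print(imaging.camera_params('wrist'),bot.pinch_z)
E
```

```text
{'time': 0.0, 'q': array([-1.26587280e+00,  2.64785957e-01,  1.60538833e+00, -1.90958000e-06,
        1.27369964e+00, -3.69065686e-02]), 'joint_vel': array([ 6.37566719e-04, -4.09228178e-04, -7.51423933e-04, -1.09369684e-04,
        6.43506518e-05,  9.71325409e-04]), 'joint_torque': array([ 1.61177035e-03, -5.15105081e+01, -3.67315793e+01,  2.66331808e-04,
        1.26299678e-02,  1.68895202e-06]), 'tool_pos': array([ 0.2260395 , -0.63524338,  0.22993219]), 'tcp_rot': array([ 2.03645226,  0.35388105, -2.03708597]), 'wrist_force': array([ 1.14193663e-01, -1.17546065e+00, -5.05709985e-04]), 'torque': array([-0.02663553,  0.06686839,  0.01017774]), 'width': 0.9985295408867229}
scene {'fx': 376.5151663353055, 'fy': 376.5151663353055, 'cx': 323.33885735780564, 'cy': 207.93698123136448, 'k1': -0.08334499521882667, 'T': array([[-0.77393857, -0.41195749,  0.48094711,  0.09379525],
       [-0.63311939,  0.51940369, -0.57391606,  0.57766412],
       [-0.01337668, -0.74867271, -0.66280482,  0.73661577],
       [ 0.        ,  0.        ,  0.        ,  1.        ]])}
top {'fx': 362.76311640646793, 'fy': 362.76311640646793, 'cx': 323.30454510201355, 'cy': 199.65047568995, 'k1': -0.07539536228535752, 'T': array([[-0.02371252, -0.98298526,  0.18214745,  0.400867  ],
       [-0.99970824,  0.0224772 , -0.00884365,  0.02080935],
       [ 0.00459901, -0.18230401, -0.98323146,  0.93052225],
       [ 0.        ,  0.        ,  0.        ,  1.        ]])}
{'fx': 295.23761153349113, 'fy': 295.23761153349113, 'cx': 315.98257492005433, 'cy': 197.3732270812311, 'k1': -0.05056874798351681, 'T_tool_cam': array([[-5.57684763e-04, -2.61469647e-01,  9.65211538e-01,
        -1.42397750e-01],
       [ 9.99999844e-01, -1.69051904e-04,  5.31989843e-04,
         6.51874615e-04],
       [ 2.40716518e-05,  9.65211684e-01,  2.61469701e-01,
        -6.58160191e-02],
       [ 0.00000000e+00,  0.00000000e+00,  0.00000000e+00,
         1.00000000e+00]])} 0.0187
```

View pics/scene0.png

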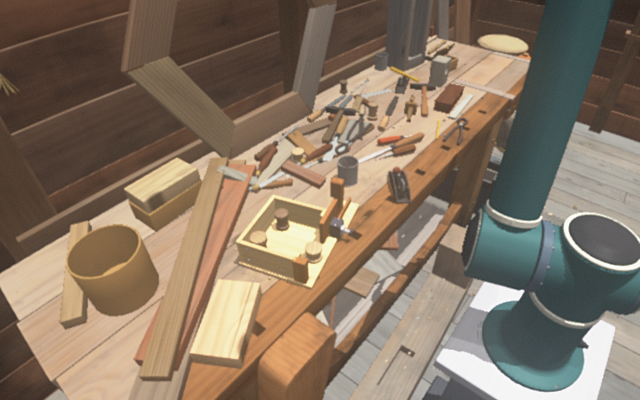

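View pics/top0.png

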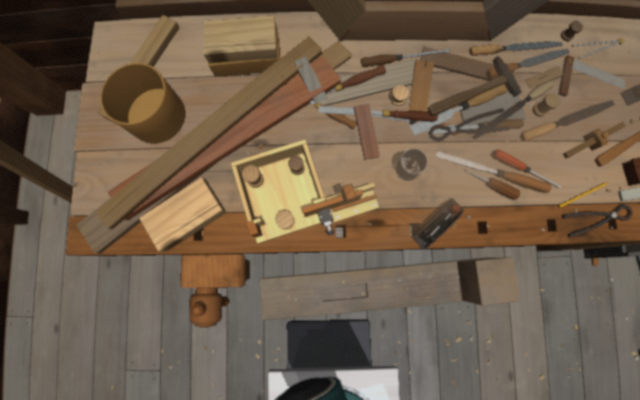

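The scene view shows the hopper around (290,240). In the top view it sits around (280,190), with the gateway sleeve at (285,219), the other two at (253,174) and (296,163), and the gate handle near (348,192). I'll enlarge the top crop and the scene crop together.

```bash
python3 - <<'E'
from h import *
a=cv2.imread('pics/top0.png')[135:250,225:385]; b=cv2.imread('pics/scene0.png')[170:285,230:390]
f=lambda x,c0,r0:cv2.resize(x,None,fx=5,fy=5,interpolation=cv2.INTER_CUBIC)
cv2.imwrite('pics/c1.png',np.vstack([cv2.resize(a,(800,575))[:]])); cv2.imwrite('pics/c2.png',cv2.resize(b,(800,575),interpolation=cv2.INTER_CUBIC))
E
```

```text
(no output)
```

View pics/c1.png

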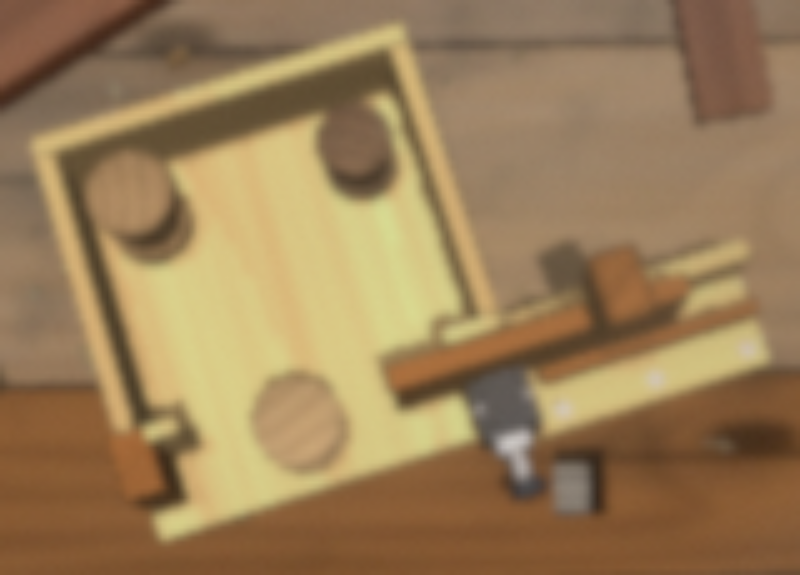

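View pics/c2.png

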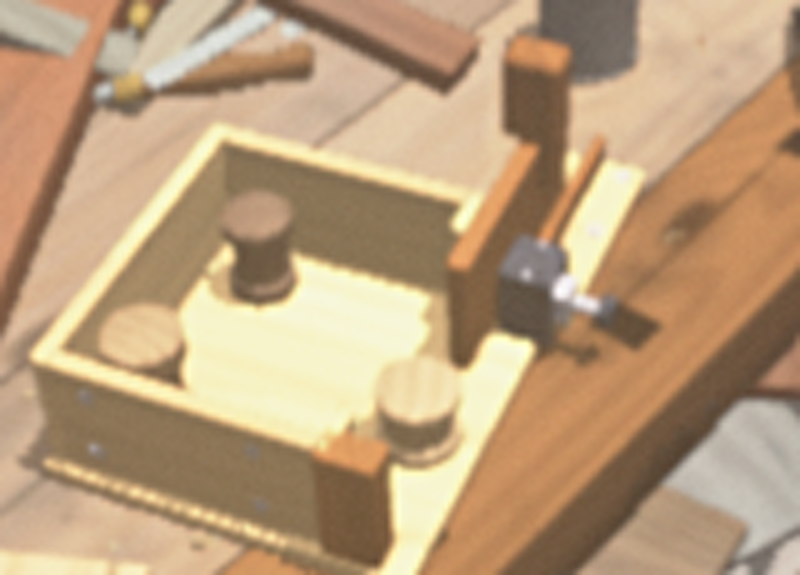

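Both crops are clear. In the top crop the gateway sleeve's top is at (300,421), the back-left sleeve at (130,193), the back-right one at (357,140), the back wall corners at (35,145) and (402,28), and the handle top at (620,285). The gateway sleeve looks like the short one. I'll cast these points.

```bash
python3 - <<'E'
from h import *
t=lambda c:np.array(c,float)/5+[225,135]
sc=lambda c:np.array(c,float)/5+[230,170]
C=cast('top',t([(33,143),(404,25),(492,308)]),.086);print('corners',C.round(4))
d=C[1]-C[0];print('width',np.linalg.norm(d[:2]),'yaw of -y dir',np.arctan2(d[1],d[0]))
yaw=np.arctan2(d[1],d[0])+np.pi/2;print('yaw',yaw,np.degrees(yaw))
X=np.array([np.cos(yaw),np.sin(yaw)]);Y=np.array([-X[1],X[0]])
mid=(C[0]+C[1])[:2]/2
O=mid-X*.079
def hf(P): return np.c_[(P[:,:2]-O)@X,(P[:,:2]-O)@Y,P[:,2]]
print('O (bin_floor xy)',O)
# front sill edge corner, z .012
print('sill', hf(cast('top',t([(162,540)]),.012)).round(4))
for nm,px,zs in [('gw',(300,421),(.052,.067,.082)),('bl',(130,193),(.052,.067,.082)),('br',(357,140),(.052,.067,.082))]:
    for z in zs: print(nm,z,hf(cast('top',t([px]),z)).round(4),cast('top',t([px]),z).round(4))
for nm,px,zs in [('gw',(418,390),(.052,.067,.082)),('bl',(143,340),(.052,.067,.082)),('br',(258,217),(.052,.067,.082))]:
    for z in zs: print('scene',nm,z,hf(cast('scene',sc([px]),z)).round(4))
a=t([(252,421),(348,421)]);print('gw dia',[np.linalg.norm(np.diff(cast('top',a,z),axis=0)) for z in (.052,.067,.082)])
print('handle',hf(cast('top',t([(618,278)]),.145)),hf(cast('scene',sc([(540,55)]),.145)))
print('gate end',hf(cast('top',t([(390,378)]),.09)),hf(cast('scene',sc([(462,262)]),.09)))
print('cor scene',hf(cast('scene',sc([(38,356),(222,130)]),.086)))
E
```

```text
corners [[0.6512 0.2333 0.086 ]
 [0.7067 0.0525 0.086 ]
 [0.5647 0.0128 0.086 ]]
width 0.1890751803946788 yaw of -y dir -1.2728483485252042
yaw 0.2979479782696923 17.071161669308935
O (bin_floor xy) [0.60345045 0.11970089]
sill [[-0.1156  0.1003  0.012 ]]
gw 0.052 [[-0.086   0.0136  0.052 ]] [[0.5173 0.1075 0.052 ]]
gw 0.067 [[-0.0883  0.0128  0.067 ]] [[0.5153 0.106  0.067 ]]
gw 0.082 [[-0.0907  0.012   0.082 ]] [[0.5133 0.1045 0.082 ]]
bl 0.052 [[0.0505 0.0604 0.052 ]] [[0.634  0.1922 0.052 ]]
bl 0.067 [[0.0459 0.0587 0.067 ]] [[0.6301 0.1893 0.067 ]]
bl 0.082 [[0.0412 0.0571 0.082 ]] [[0.6261 0.1864 0.082 ]]
br 0.052 [[ 0.0407 -0.0559  0.052 ]] [[0.6588 0.0783 0.052 ]]
br 0.067 [[ 0.0362 -0.0555  0.067 ]] [[0.6544 0.0773 0.067 ]]
br 0.082 [[ 0.0317 -0.0551  0.082 ]] [[0.65   0.0763 0.082 ]]
scene gw 0.052 [[-0.0857  0.0208  0.052 ]]
scene gw 0.067 [[-0.0915  0.0332  0.067 ]]
scene gw 0.082 [[-0.0974  0.0456  0.082 ]]
scene bl 0.052 [[0.0574 0.0408 0.052 ]]
scene bl 0.067 [[0.0484 0.0528 0.067 ]]
scene bl 0.082 [[0.0394 0.0648 0.082 ]]
scene br 0.052 [[ 0.045  -0.0633  0.052 ]]
scene br 0.067 [[ 0.0362 -0.049   0.067 ]]
scene br 0.082 [[ 0.0275 -0.0348  0.082 ]]
gw dia [np.float64(0.04690761094761946), np.float64(0.04610670446584945), np.float64(0.04530579798407942)]
handle [[-0.08397901 -0.14413284  0.145     ]] [[-0.08836994 -0.13909456  0.145     ]]
gate end [[-0.08581213 -0.03459418  0.09      ]] [[-0.08691254 -0.0345484   0.09      ]]
cor scene [[ 0.07880257  0.09602387  0.086     ]
 [ 0.07545048 -0.08661519  0.086     ]]
```

The gateway sleeve is the short one: the two views agree best at z=52 mm, putting it at about (-86, 16) in hopper coordinates. Back-left is the tall sleeve at about (43,59) and back-right the mid at about (36,-53). The bin yaw is about 17°. I'll grasp with the jaws along hopper x so the fingers clear the gate.

```bash
cat >> h.py <<'E'
yaw=0.298; O=np.array([.6035,.1197])
X=np.array([np.cos(yaw),np.sin(yaw),0]);Y=np.array([-X[1],X[0],0]);Z=np.array([0,0,1.])
def w(x,y,z): return np.r_[O,0]+X*x+Y*y+Z*z
def hf(P): P=np.atleast_2d(P)-np.r_[O,0]; return np.c_[P@X,P@Y,P[:,2]]
RT=np.c_[-Z,X,-Y]
def rel(P,Rt=RT):
    s=monitor.read_state();R0=R.from_rotvec(s['tcp_rot']).as_matrix()
    return (R0.T@(P-s['tool_pos'])).round(4),R.from_matrix(R0.T@Rt).as_rotvec().round(4)
E
python3 - <<'E'
from h import *
s=monitor.read_state();print(R.from_rotvec(s['tcp_rot']).as_matrix().round(3))
print(rel(w(-.086,.016,.20)))
E
```

```text
[[-0.001  0.335 -0.942]
 [ 0.002 -0.942 -0.335]
 [-1.    -0.002 -0.   ]]
(array([ 0.0314, -0.6045, -0.5235]), array([-1.527 , -0.0016,  0.0016]))
```

Emit:
jog_arm(
  rows=[
    [0.031, -0.604, -0.524, -1.527, 0, 0, 100],
    [0.031, -0.604, -0.524, -1.527, 0, 0, 100],
    [0.031, -0.604, -0.524, -1.527, 0, 0, 100],
    [0.031, -0.604, -0.524, -1.527, 0, 0, 100],
    [0.031, -0.604, -0.524, -1.527, 0, 0, 100],
    [0.031, -0.604, -0.524, -1.527, 0, 0, 100],
    [0.031, -0.604, -0.524, -1.527, 0, 0, 100],
    [0.031, -0.604, -0.524, -1.527, 0, 0, 100],
    [0.031, -0.604, -0.524, -1.527, 0, 0, 100],
    [0.031, -0.604, -0.524, -1.527, 0, 0, 100],
    [0.031, -0.604, -0.524, -1.527, 0, 0, 100],
    [0.031, -0.604, -0.524, -1.527, 0, 0, 100],
    [0.031, -0.604, -0.524, -1.527, 0, 0, 100],
    [0.031, -0.604, -0.524, -1.527, 0, 0, 100],
    [0.031, -0.604, -0.524, -1.527, 0, 0, 100],
    [0.031, -0.604, -0.524, -1.527, 0, 0, 100],
    [0.031, -0.604, -0.524, -1.527, 0, 0, 100],
    [0.031, -0.604, -0.524, -1.527, 0, 0, 100],
    [0.031, -0.604, -0.524, -1.527, 0, 0, 100],
    [0.031, -0.604, -0.524, -1.527, 0, 0, 100],
  ],
)

```text
time: 2.1
tool_pos: [0.5168, 0.108, 0.2002]
tcp_rot: [0.989, 1.337, -0.988]
wrist_force: [0.8, 0.3, 1.1]
width: 1.003
```

```bash
python3 - <<'E'
from h import *
s=monitor.read_state();im=imaging.read_camera('wrist');cv2.imwrite('pics/w1.png',im)
print(s['time'],hf(s['tool_pos']),rel(w(-.086,.016,.20)),s['q'])
import pickle;pickle.dump(s,open('s1.pkl','wb'))
P=[w(-.086,.016,.052),w(.079,.095,.086),w(.079,-.095,.086),w(-.072,.085,.012),w(-.118,0,.012)]
print(proj('wrist',P,s).round(0))
E
```

```text
2.1 [[-0.08632515  0.01430429  0.20021175]] (array([ 0.0003,  0.0002, -0.0018]), array([-0.0021, -0.0019,  0.0002])) [ 1.57759602e-01  8.15371062e-03  1.95133225e+00  1.85566603e-03
  1.18289867e+00 -1.39150425e-01]
[[317. 183.]
 [511. 101.]
 [479. 297.]
 [329. 113.]
 [289. 189.]]
```

View pics/w1.png

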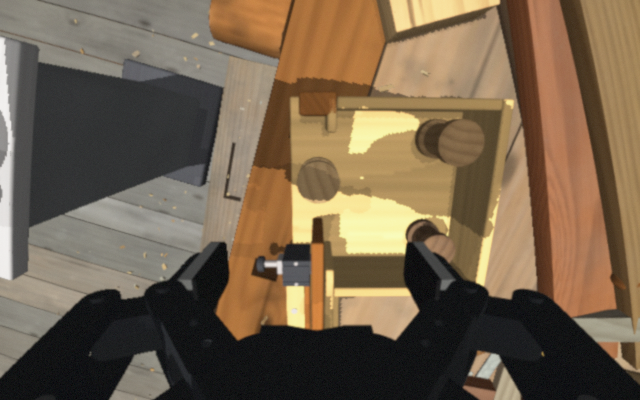

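The sleeve top is at (318,180), where I predicted (317,183), and the jaws straddle it with clear room from the gate end at (318,220). I'll descend and grip.

Emit:
jog_arm(
  rows=[
    [0.03, 0.001, -0.001, 0, 0, 0, 100],
    [0.07, 0.001, -0.001, 0, 0, 0, 100],
    [0.11, 0.001, -0.001, 0, 0, 0, 100],
    [0.14, 0.001, -0.001, 0, 0, 0, 100],
    [0.16, 0.001, -0.001, 0, 0, 0, 100],
    [0.17, 0.001, -0.001, 0, 0, 0, 100],
    [0.176, 0.001, -0.001, 0, 0, 0, 100],
    [0.176, 0.001, -0.001, 0, 0, 0, 100],
    [0.176, 0.001, -0.001, 0, 0, 0, 40],
    [0.176, 0.001, -0.001, 0, 0, 0, 40],
    [0.176, 0.001, -0.001, 0, 0, 0, 40],
    [0.176, 0.001, -0.001, 0, 0, 0, 40],
    [0.176, 0.001, -0.001, 0, 0, 0, 40],
    [0.176, 0.001, -0.001, 0, 0, 0, 40],
    [0.176, 0.001, -0.001, 0, 0, 0, 40],
  ],
  force=30,
)

```text
time: 3.65
tool_pos: [0.5182, 0.1097, 0.0258]
tcp_rot: [0.99, 1.335, -0.987]
wrist_force: [-1.3, -0.4, 5.5]
width: 0.48
```

Emit:
jog_arm(
  rows=[
    [-0.005, 0, 0, 0, 0, 0, 40],
    [-0.015, 0, 0, 0, 0, 0, 40],
    [-0.02, 0, 0, 0, 0, 0, 40],
    [-0.02, 0, 0, 0, 0, 0, 40],
  ],
)

```text
time: 4.05
tool_pos: [0.5194, 0.1099, 0.0473]
tcp_rot: [0.991, 1.333, -0.985]
wrist_force: [0.2, 0.7, -0.0]
width: 0.475
```

```bash
python3 - <<'E'
from h import *
s=monitor.read_state();im=imaging.read_camera('wrist');im2=imaging.read_camera('scene')
print(s['time'],hf(s['tool_pos']),s['width'],s['wrist_force'])
cv2.imwrite('pics/g1.png',np.hstack([cv2.resize(im[60:360,200:460],None,fx=1.5,fy=1.5),cv2.resize(im2[180:330,210:410],(400,450))[:, :]]))
E
```

```text
4.05 [[-0.08326096  0.01533548  0.04731918]] 0.4747853171675062 [ 0.20860461  0.7235854  -0.03892761]
```

View pics/g1.png

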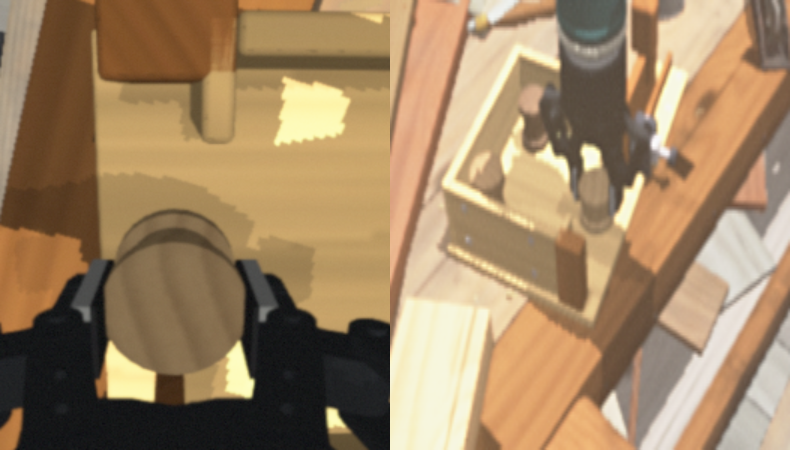

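The sleeve is held upright and lifted clear of the sill, with its top at about (175,305) in the left crop. I'll carry it into the bin and lower it.

Emit:
jog_arm(
  rows=[
    [0, 0.01, 0, 0, 0, 0, 40],
    [0, 0.025, 0, 0, 0, 0, 40],
    [0, 0.04, 0, 0, 0, 0, 40],
    [0, 0.055, 0, 0, 0, 0, 40],
    [0, 0.065, 0, 0, 0, 0, 40],
    [0, 0.072, 0, 0, 0, 0, 40],
    [0, 0.072, 0, 0, 0, 0, 40],
    [0.008, 0.072, 0, 0, 0, 0, 40],
    [0.014, 0.072, 0, 0, 0, 0, 40],
    [0.018, 0.072, 0, 0, 0, 0, 40],
    [0.018, 0.072, 0, 0, 0, 0, 40],
    [0.018, 0.072, 0, 0, 0, 0, 40],
  ],
)

```text
time: 5.35
tool_pos: [0.5869, 0.1307, 0.028]
tcp_rot: [0.99, 1.335, -0.987]
wrist_force: [0.2, 0.1, -0.2]
width: 0.484
```

```bash
python3 - <<'E'
from h import *
s=monitor.read_state();print(hf(s['tool_pos']),s['width'],s['wrist_force'],rel(w(-.012,.016,.026)))
E
```

```text
[[-0.01264703  0.01538715  0.02802715]] 0.4835744953866673 [ 0.24154559  0.12402996 -0.19901233] (array([ 0.002 ,  0.0006, -0.0006]), array([-0.0018, -0.0015, -0.0013]))
```

Emit:
jog_arm(
  rows=[
    [0.001, 0, 0, 0, 0, 0, 40],
    [0.003, 0, 0, 0, 0, 0, 40],
    [0.003, 0, 0, 0, 0, 0, 40],
    [0.003, 0, 0, 0, 0, 0, 60],
    [0.003, 0, 0, 0, 0, 0, 80],
    [0.003, 0, 0, 0, 0, 0, 90],
    [0.003, 0, 0, 0, 0, 0, 90],
    [-0.01, 0, 0, 0, 0, 0, 90],
    [-0.03, 0, 0, 0, 0, 0, 90],
    [-0.06, 0, 0, 0, 0, 0, 90],
    [-0.1, 0, 0, 0, 0, 0, 90],
    [-0.14, 0, 0, 0, 0, 0, 90],
    [-0.18, 0, 0, 0, 0, 0, 90],
    [-0.18, 0, 0, 0, 0, 0, 90],
  ],
)

```text
time: 6.75
tool_pos: [0.5914, 0.1312, 0.2172]
tcp_rot: [0.997, 1.325, -0.977]
wrist_force: [0.4, -0.2, -0.1]
width: 0.9
```

```bash
python3 - <<'E'
from h import *
s=monitor.read_state();im=imaging.read_camera('wrist');cv2.imwrite('pics/w2.png',im)
print(s['time'],hf(s['tool_pos']),s['width'])
print(proj('wrist',[w(-.012,.016,.052),w(-.088,-.142,.145),w(-.088,-.035,.09)],s).round(0))
E
```

```text
6.75 [[-0.00822834  0.01454127  0.21721802]] 0.9002590493057929
[[310. 180.]
 [228. 370.]
 [233. 239.]]
```

View pics/w2.png

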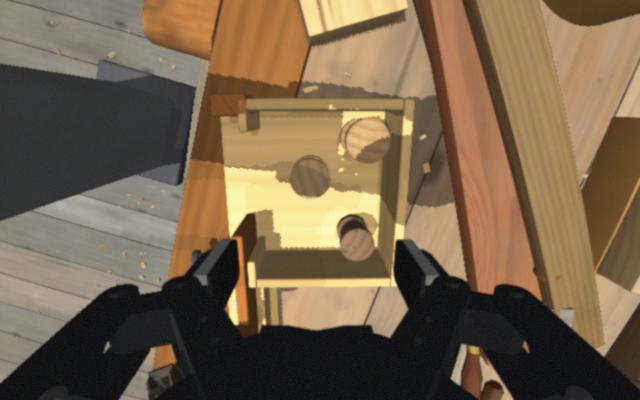

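All three sleeves stand inside the bin, with the moved one at (310,176) and the gateway clear. Next I'll shut the fingers and go to the -y side of the handle.

```bash
python3 - <<'E'
from h import *
print(rel(w(-.088,-.19,.217)))
E
```

```text
(array([-0.0041, -0.0777,  0.2049]), array([-0.0017, -0.0003, -0.0109]))
```

Emit:
jog_arm(
  rows=[
    [0, -0.02, 0.04, 0, 0, -0.01, 0],
    [0, -0.04, 0.08, 0, 0, -0.01, 0],
    [0, -0.06, 0.12, 0, 0, -0.01, 0],
    [0, -0.078, 0.16, 0, 0, -0.01, 0],
    [0, -0.078, 0.19, 0, 0, -0.01, 0],
    [0, -0.078, 0.205, 0, 0, -0.01, 0],
    [0, -0.078, 0.205, 0, 0, -0.01, 0],
    [0, -0.078, 0.205, 0, 0, -0.01, 0],
  ],
)

```text
time: 7.6
tool_pos: [0.5745, -0.0871, 0.2122]
tcp_rot: [0.989, 1.337, -0.988]
wrist_force: [1.3, -0.9, 0.8]
width: 0.003
```

```bash
python3 - <<'E'
from h import *
s=monitor.read_state();im=imaging.read_camera('wrist');cv2.imwrite('pics/w3.png',im)
print(s['time'],hf(s['tool_pos']),s['width'],rel(w(-.088,-.19,.107)))
print(proj('wrist',[w(-.088,-.142,.145),w(-.105,-.154,.145),w(-.071,-.154,.145)],s).round(0))
E
```

```text
7.6 [[-0.08838822 -0.18914884  0.21217502]] 0.0032317913267162187 (array([0.1053, 0.0003, 0.0015]), array([-0.001 , -0.0017,  0.0001]))
[[317. 144.]
 [293. 161.]
 [341. 161.]]
```

View pics/w3.png

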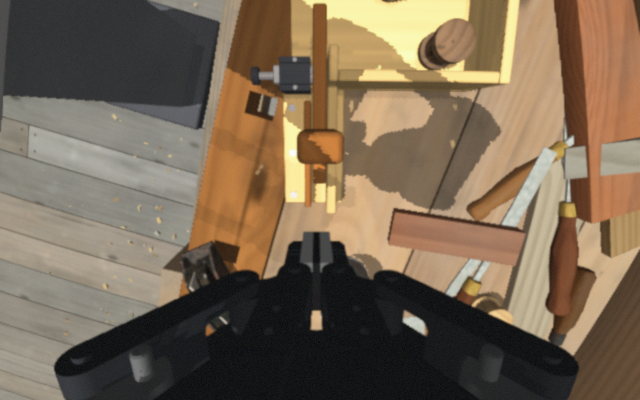

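The handle is at (320,146), within 3 px of prediction, and the closed fingers are behind it. The finger tips stay above the tin's height (75 mm). I'll descend, then push in stages.

Emit:
jog_arm(
  rows=[
    [0.03, 0, 0, 0, 0, 0, 0],
    [0.07, 0, 0, 0, 0, 0, 0],
    [0.095, 0, 0, 0, 0, 0, 0],
    [0.105, 0, 0, 0, 0, 0, 0],
    [0.105, 0, -0.01, 0, 0, 0, 0],
    [0.105, 0, -0.02, 0, 0, 0, 0],
    [0.105, 0, -0.03, 0, 0, 0, 0],
    [0.105, 0, -0.04, 0, 0, 0, 0],
    [0.105, 0, -0.05, 0, 0, 0, 0],
    [0.105, 0, -0.06, 0, 0, 0, 0],
    [0.105, 0, -0.06, 0, 0, 0, 0],
  ],
)

```text
time: 8.75
tool_pos: [0.5581, -0.0285, 0.1092]
tcp_rot: [0.988, 1.333, -0.984]
wrist_force: [0.1, -1.4, -1.3]
width: 0.0
```

```bash
python3 - <<'E'
from h import *
s=monitor.read_state()
print(s['time'],hf(s['tool_pos']),s['wrist_force'],s['wrist_force']@X,s['wrist_force']@Y)
print(rel(w(-.088,-.075,.107)),rel(w(-.088,-.058,.107)))
E
```

```text
8.75 [[-0.08695877 -0.12832077  0.109225  ]] [ 0.13844997 -1.4296331  -1.32497064] -0.2874051891051257 -1.4072730589958329
(array([ 0.0022, -0.001 , -0.0533]), array([ 0.0005,  0.0006, -0.0031])) (array([ 0.0022, -0.001 , -0.0703]), array([ 0.0005,  0.0006, -0.0031]))
```

Emit:
jog_arm(
  rows=[
    [0.001, -0.001, -0.01, 0, 0, 0, 0],
    [0.001, -0.001, -0.02, 0, 0, 0, 0],
    [0.001, -0.001, -0.03, 0, 0, 0, 0],
    [0.001, -0.001, -0.04, 0, 0, 0, 0],
    [0.001, -0.001, -0.05, 0, 0, 0, 0],
    [0.001, -0.001, -0.057, 0, 0, 0, 0],
    [0.001, -0.001, -0.062, 0, 0, 0, 0],
  ],
)

```text
time: 9.45
tool_pos: [0.5403, 0.0299, 0.1097]
tcp_rot: [0.987, 1.329, -0.982]
wrist_force: [3.4, -6.7, -4.2]
width: 0.001
```

```bash
python3 - <<'E'
from h import *
s=monitor.read_state();im=imaging.read_camera('wrist');im2=imaging.read_camera('scene')
print(s['time'],hf(s['tool_pos']),s['wrist_force'],s['wrist_force']@X,s['wrist_force']@Y)
cv2.imwrite('pics/p1.png',np.hstack([cv2.resize(im[0:320,180:440],(487,600)),cv2.resize(im2[180:330,230:308],(312,600))]))
E
```

```text
9.45 [[-0.08675226 -0.06733556  0.10973427]] [ 3.43133258 -6.65505637 -4.1537128 ] 1.3261146484613706 -7.369208811068821
```

View pics/p1.png

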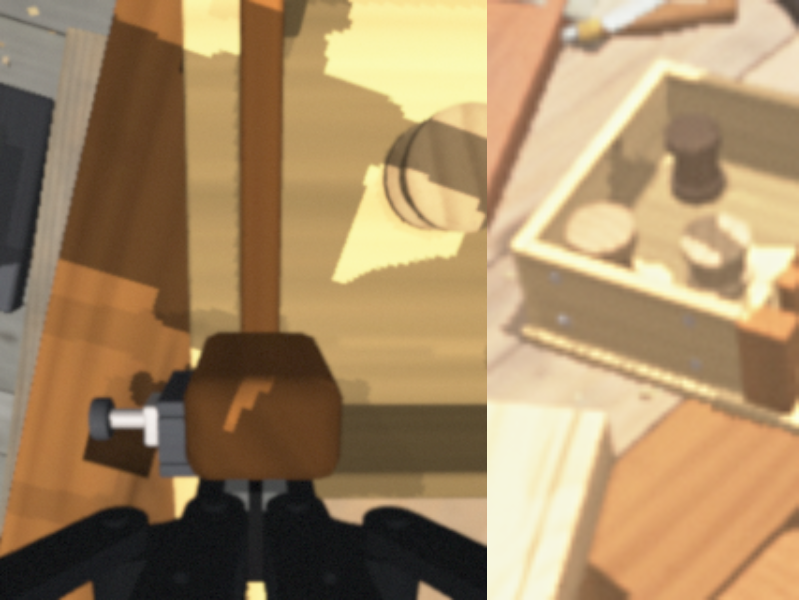

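The gate is close to shut: its end is near the stop, the knob at (100,420) is still out, and the sleeves are standing. The push force is 7 N. I'll push the last 10–15 mm slowly.

Emit:
jog_arm(
  rows=[
    [0.001, -0.001, -0.004, 0, 0, 0, 0],
    [0.001, -0.001, -0.007, 0, 0, 0, 0],
    [0.001, -0.001, -0.01, 0, 0, 0, 0],
    [0.001, -0.001, -0.012, 0, 0, 0, 0],
  ],
)

```text
time: 9.95
tool_pos: [0.5368, 0.0412, 0.1099]
tcp_rot: [0.988, 1.327, -0.981]
wrist_force: [3.2, -4.3, -3.3]
width: -0.0
```

```bash
python3 - <<'E'
from h import *
s=monitor.read_state()
print(s['time'],hf(s['tool_pos']),s['wrist_force'],s['wrist_force']@Y)
E
```

```text
9.95 [[-0.08681949 -0.05540518  0.10994296]] [ 3.23729217 -4.32914514 -3.2814641 ] -5.088838685449528
```

Emit:
jog_arm(
  rows=[
    [0.001, 0, -0.002, 0, 0, 0, 0],
    [0.001, 0, -0.004, 0, 0, 0, 0],
    [0.001, 0, -0.005, 0, 0, 0, 0],
    [0.001, 0, -0.005, 0, 0, 0, 0],
  ],
)

```text
time: 10.35
tool_pos: [0.5367, 0.0419, 0.1101]
tcp_rot: [0.982, 1.32, -0.982]
wrist_force: [4.7, -18.5, -3.9]
width: 0.004
```

```bash
python3 - <<'E'
from h import *
s=monitor.read_state();im=imaging.read_camera('wrist')
print(s['time'],hf(s['tool_pos']),s['wrist_force'],s['wrist_force']@Y)
cv2.imwrite('pics/p2.png',cv2.resize(im[0:320,180:440],(487,600)))
E
```

```text
10.35 [[-0.08670526 -0.05474615  0.1100989 ]] [  4.72748703 -18.51139945  -3.88052988] -19.08355344324975
```

View pics/p2.png

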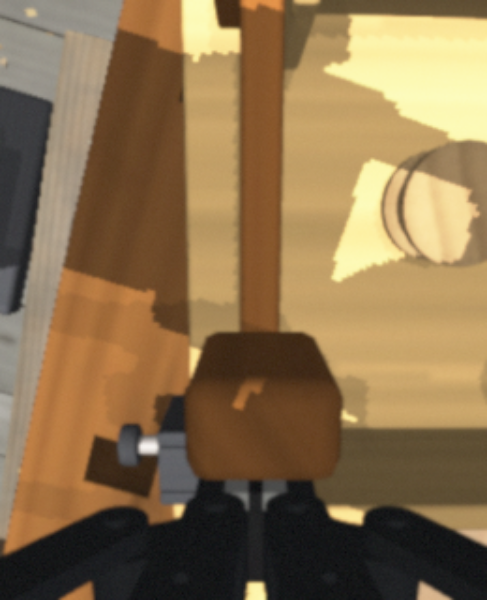

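The knob has moved in (from x=100 to x=128 in the crop) and the gate is hard on its stop at 19 N. I'll back off, rise and do a final check.

Emit:
jog_arm(
  rows=[
    [0, 0, 0.005, 0, 0, 0, 0],
    [0, 0, 0.02, 0, 0, 0, 0],
    [0, 0, 0.035, 0, 0, 0, 0],
    [-0.02, 0, 0.05, 0, 0, 0, 0],
    [-0.06, 0, 0.07, 0, 0, 0, 0],
    [-0.1, 0, 0.11, 0, 0, 0, 0],
    [-0.13, 0, 0.16, 0, 0, 0, 0],
    [-0.13, 0, 0.2, 0, 0, 0, 0],
    [-0.13, 0, 0.24, 0, 0, 0, 0],
    [-0.13, 0, 0.24, 0, 0, 0, 0],
    [-0.13, 0, 0.24, 0, 0, 0, 0],
  ],
)

```text
time: 11.5
tool_pos: [0.6062, -0.1873, 0.2432]
tcp_rot: [0.984, 1.32, -0.983]
wrist_force: [-0.3, -0.4, -0.4]
width: 0.0
```

```bash
python3 - <<'E'
from h import *
s=monitor.read_state();a=imaging.read_camera('top');b=imaging.read_camera('scene')
print(s['time'],hf(s['tool_pos']),s['wrist_force'])
f=lambda x:cv2.resize(x,(400,480),interpolation=cv2.INTER_CUBIC)
cv2.imwrite('pics/f.png',np.hstack([f(a[135:255,225:325]),f(b[170:290,230:330])]))
t=a[135:255,225:385];cv2.imwrite('pics/f.png',np.hstack([cv2.resize(t,(400,300),interpolation=2),cv2.resize(b[170:290,230:390],(400,300),interpolation=2)]))
d=cv2.absdiff(a,cv2.imread('pics/top0.png')).max(2)
for n,(x,y) in dict(tin=(409,163),plane=(437,223),oak=(180,213)).items(): print(n,d[y-12:y+12,x-12:x+12].mean())
E
```

```text
11.5 [[-0.087599   -0.29425977  0.24316821]] [-0.28719436 -0.39678378 -0.4274177 ]
tin 5.020833333333333
plane 34.55902777777778
oak 23.65625
```

View pics/f.png

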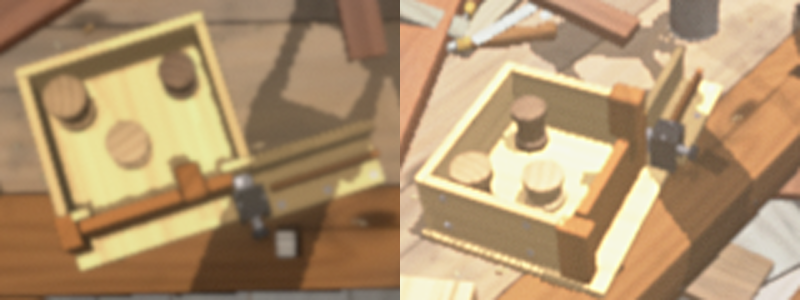

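The gate is against its end stop, the catch is in, and all three sleeves are standing inside. The arm touches nothing. I'll hand in.

```bash
python3 -c "from workcell import finish_job; print(finish_job())"
```

```text
the job is handed in; nothing more can be done
None
```

The job is handed in at about 11.6 s of robot time. I lifted the short sleeve out of the gateway and stood it in the middle of the bin floor. Then I pushed the gate shut by the -y side of its handle with closed fingers.

**Gate and catch:** The push force rose to 19 N at the end stop. The close-up showed the catch knob sprung inwards, and the final pictures show the gate at its stop.

**Sleeves:** All three stand upright inside the bin in the final pictures, clear of the gateway.

**Arm:** It ended clear of everything, with the wrist force near zero.

**Bystanders:** The nail tin area was unchanged between the first and last top pictures (difference 5). The same check did not come out clean for the oak block (24) or the plane (35). I put that down to the arm's changed shadow and view, since the arm was never planned near either of them, but I did not confirm it with a separate picture.

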